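# Set a notched test bar over the anvil's end for breaking off its head

### The arm

A 6-joint arm with a two-finger parallel gripper is mounted at the origin on the work surface. World frame = base frame: x ahead of the robot, y to its left, z up, the work surface at z = 0. Lengths are in m, angles in rad, forces in N, time in s.
With the tool pointing down it reaches from about 0.35 to 0.875 m from the base axis. Payload 4.2 kg.
Tool frame: the origin (TCP) lies midway between the tips of the shut fingers; the grasp point (between the pads) lies 19 mm behind it; z points along the fingers, y is the line along which they close (so a half turn about z gives the same grasp; the last joint's range is limited). The gripper opens to 85 mm and grips with 20 to 120 N. Pads are 22 mm wide; open, the fingers measure 114 mm over their backs; the gripper's body (76 mm by 85 mm) begins 54 mm behind the grasp point. The pads swing forward as they close: fully open they stand 13 mm farther back than shut.
Start: joints at [1.507, 0.385, 0.008, 0, -1.194, -0.259], TCP at [0.198, 0.593, 0.231] pointing down, gripper open.
Joint ranges: [-3.14, 3.14], [-1.21, 2.06], [-1.07, 1.41], [-3.16, 2.05], [-2.99, -0.16], [-3.1, 3.1]. Speed limits (rad/s): [2.79, 2.79, 3.14, 3.14, 3.14, 3.14].

### API

Orientations are given as a unit quaternion [x, y, z, w].
In Python, from plant import arm gives the robot as it stands.
- The arm moves only by the shell command python3 -m pendant 'ROWS' [FORCE]. ROWS is JSON, one flat list of numbers, 5 for each row, row after row: the shift along the tool's x, y, z in cm, then the turn about the tool's z in degrees, then the gripper's target within -1 to 1 (shut at 1, half-way at 0, fully open at -1). A call has 1 to 5 rows; each row is the pose to reach, as a shift and turn from the pose commanded when the call began, along the tool's axes at that moment; what a row does not reach only later rows make up. A row lasts 1/8 s, in which the tool goes at most 62.5 mm and 10.7 degrees, less where a joint would pass 70% of its speed; a pose out of reach is approached as far as the arm can. A call with a gripper value outside its range is refused whole. The fingers move at their own pace and stop on an object; FORCE is the grip in N (left out, the last holds). Time passes only in rows, so rows that repeat a pose let the fingers close. It gives the time, the measured TCP pose, the force, the opening and the grip force at its end, in the units of the state.
- arm.observe(): the state, without advancing time (a new reading comes with each control period).
- arm.snapshot(name): name is "scene" or "top"; returns a dict with "color" (420x560x3 uint8, blue, green, red), "mtx" (3x3 intrinsics, pixels), "R" (3x3) and "t" (3): a world point X has camera coordinates R X + t. Camera axes: x right, y down, z forward; pixel columns grow to the right and rows downward; lengths in m; the calibration is good to about 2 mm. A picture is of the moment at which its call begins. There is no depth.
- arm.close_job(): hands the job in; it is judged then, once.
Trained networks look in a picture, given as the dict that the camera call returned (one of the last four; its "shot" number tells which), for a name from the list of things; names that differ only in an ending like _2 or _b are one class to them, and where a whole thing is asked for, a point or a joint stands for the part that bears it (a point fixed in the world has none). Each returns a list of dicts, best first, with "conf" (0 to 1); they miss things now and then, are a little off and sometimes report something else, mostly with a low value. They report only what shows in the picture. A call takes as long as a camera call. They do not tell look-alikes from the thing itself.
- arm.look_for(picture, query): "extent" ([left, top, width, height] in pixels, round what is visible of it).
The state is a dict: "time_s": time; "q": joint angles; "joint_velocities": joint speeds; "effort": joint torques, N m; "ee_pos": TCP position; "tcp_rot": TCP orientation; "wrist_force": force on the tool from outside, world axes, zero at the start; "moment": the same for the moment, N m; "width": opening from 0.0 (shut) to 1.0 (fully open); "grip_force": force on a finger pad.
Only numpy, scipy, OpenCV 4.12 (cv2) and the standard library are available. Lean on these libraries where they do the work, as an engineer would, in place of code of your own. Each camera call takes 0.05 s, during which the arm holds its last target. There are 200 camera calls.

### The job

The next notched test bar is to have its pouring head knocked off over the end of the steel beam that serves as a breaking anvil. First pick up the broken piece that lies on the beam in front of the head and lay it in the steel tray with the other pieces. Then slide the bar straight along the beam, flat and without lifting or tipping it, until the notch nearest its head lies over the beam's end edge, and hold its tail flat on the beam for the hammer blow: finish still holding it, for the head outweighs the tail and the bar tips if let go. Leave everything else on the bench as it is.

Things in the scene. Friction and masses are not known exactly. Their poses are not given: they have to be found in the camera images.
- bar_tail (a point): Where to grip or press the loose cast-aluminium test bar: centre of its tail section, half-way up (4 mm above its underside). The bar is one flat strip 170 mm long, 36 mm wide, 8 mm thick, in five 34 mm sections parted by four square notches (7 mm wide, 3.5 mm deep, across the top), with a solid round pouring head on its far end; it weighs about 0.4 kg. Own axes: x along the bar from tail to head, y across it, z up. The tail's end face lies 18 mm behind this point (-x).
- bar_notch (a point): The mark: the notch nearest the head, at its middle, 4 mm above the bar's underside; 118 mm ahead (+x) of bar_tail on the same bar, same axes. The bar's balance point lies about 19 mm further towards the head, so with this notch at the edge the bar tips unless its tail is held.
- bar_head (a point): Centre line of the bar's pouring head, 4 mm above the bar's underside, 54 mm ahead (+x) of bar_notch: an upright cone, 44 mm across at the bottom, 60 mm at the top, 46 mm tall, flat with the bar's underside. Same axes.
- anvil_edge (a point): The breaking anvil is a fixed offcut of wide-flange steel beam lying along the bench, 310 mm long, top flange 100 mm wide and flat, its top 96 mm above the bench; a black rubber pad lies on the bench below its working end. This point is the middle of the top edge at the working end, on the top surface. Axes: x along the beam, outward over the end (the beam's top reaches from here 310 mm towards -x), y across the beam (50 mm either side), z up.
- piece_center (a point): Centre of the loose broken piece lying flat on the beam between the bar's head and the beam's end: an aluminium slab 34 mm (own x) by 36 mm (own y) by 8 mm (z), 26 g.
- tray_in (a point): Centre of the inner floor of the fixed, shallow, open stainless tray: outside 170 mm (own x) by 160 mm (own y), walls 3 mm thick and 24 mm high, floor 3 mm thick. Two earlier broken pieces of the same size lie in its +x part, their centres about 50 mm from this point along x; its -x half is empty. It may stand left or right of the beam.
- hammer: Bystander: hammer with a wooden handle, 290 mm long, lying on the bench beyond the beam.
- oldhead: Bystander: a broken-off pouring head (60 mm across, 46 mm tall) standing on the rubber pad below the beam's end.
- stub: Bystander: a headless notched bar of three sections, 102 x 36 x 8 mm, lying on the bench.
- brush: Bystander: bench brush, 200 mm long, lying on the bench.
- pen: Bystander: marker pen, 135 mm long, lying on the bench.
- puck: Bystander: round aluminium sample, 40 mm across and 14 mm tall, on the bench.
There are look-alikes about, which are no part of the job. What is shaped like the part that bears piece_center but turquoise is not meant. Leave any orange look-alike of the part that bears tray_in alone.

How it is judged:
By the outcome, as a careful person would: the job done as asked, in the order asked, and still so for the second after the job is handed in, while the arm keeps its last pose, push and grip.
It also fails if it takes over 56 s, if anything falls off the work surface, if the arm or the gripper's body presses on something with over 40 N, if the wrist force passes 120 N, or if a joint passes its speed limit or range.

## Working session

There is one attempt and no reset: what is moved stays moved. The work goes in short steps, Python scripts to look and compute and a shell command to move; the robot and the scene stay as the last step left them, time stands still between calls to the robot, and variables do not carry over. Pictures are saved under pics/ and viewed, at most 10 in all, crops included, and the job is handed in when it is done.

```bash
mkdir -p pics; ls
python3 - <<'E'
from plant import arm
import cv2,json
print(arm.observe())
for n in("scene","top"):
    p=arm.snapshot(n); cv2.imwrite(f"pics/{n}0.png",p["color"]); print(n,p["mtx"].tolist(),p["R"].tolist(),p["t"].tolist())
    for q in("bar_tail","bar_notch","bar_head","anvil_edge","piece_center","tray_in","oldhead","stub"):
        print(q,[(d["extent"],round(d["conf"],2)) for d in arm.look_for(p,q)])
E
```

```text
pics
{'time_s': 0.0, 'q': array([ 1.50657512e+00,  3.85547150e-01,  6.62610649e-03, -4.85717701e-04,
       -1.19398233e+00, -2.58623489e-01]), 'joint_velocities': array([-0.00101736, -0.00014906, -0.00017799, -0.00040327,  0.0006578 ,
        0.00081998]), 'effort': array([ 1.38133109e-04, -3.92290914e+01,  1.88402975e+01,  4.18638647e+00,
       -4.59129267e-03, -5.21995418e-06]), 'ee_pos': array([0.19807771, 0.59217184, 0.23022933]), 'tcp_rot': array([ 9.86984701e-01, -1.60810566e-01, -1.22418235e-04,  1.07045442e-03]), 'wrist_force': array([0.58749135, 0.65734879, 1.01587329]), 'moment': array([-0.04097359, -0.02354493, -0.0177464 ]), 'grip_force': 0.0, 'width': 1.002153556837466}
scene [[407.48035275765943, 0.0, 277.238796573842], [0.0, 407.48035275765943, 200.09044808896837], [0.0, 0.0, 1.0]] [[-0.3706771455400662, 0.9286877815313315, -0.011724257276373834], [0.7356994052835577, 0.2858960078224056, -0.6140112847306883], [-0.5668728595017477, -0.23622547945898004, -0.789210164667617]] [0.2618556005155129, -0.30570983406364943, 1.2943574190425235]
bar_tail [([185.5, 189.1, 96.7, 
[... 633 characters left out ...]
176135, 0.02473471761048437], [-0.979918676806216, -0.02647816155578094, -0.19763171255388387], [0.1981782539022803, -0.019886672484221796, -0.9799642340094603]] [-0.0881895001661107, 0.5049787341481206, 0.9912876082096188]
bar_tail [([270.0, 153.9, 86.8, 42.3], 0.58)]
bar_notch [([273.3, 153.5, 86.3, 38.1], 0.55)]
bar_head [([273.4, 155.6, 83.3, 36.3], 0.85)]
anvil_edge [([193.7, 153.1, 172.0, 86.9], 0.69)]
piece_center [([196.0, 153.2, 16.0, 12.0], 0.67), ([242.9, 190.4, 11.4, 14.7], 0.62), ([191.8, 152.7, 174.1, 88.6], 0.38)]
tray_in [([81.9, 277.1, 82.4, 90.3], 0.85), ([85.1, 172.2, 64.6, 74.0], 0.62)]
oldhead [([205.0, 196.6, 21.6, 24.3], 0.63)]
stub [([142.2, 134.7, 40.9, 12.2], 0.93)]
```

Run:
```python
import cv2
a=cv2.imread("pics/top0.png");cv2.imwrite("pics/top0c.png",cv2.resize(a[130:380,70:390],None,fx=2.4,fy=2.4,interpolation=cv2.INTER_CUBIC))
a=cv2.imread("pics/scene0.png");cv2.imwrite("pics/scene0c.png",cv2.resize(a[140:360,150:500],None,fx=2.2,fy=2.2,interpolation=cv2.INTER_CUBIC))
```

```text
(no output)
```

View pics/top0c.png

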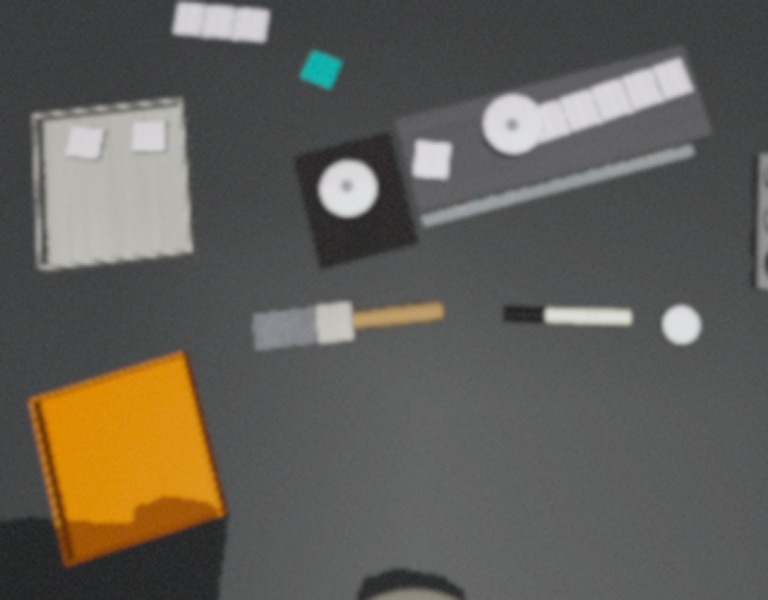

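View pics/scene0c.png

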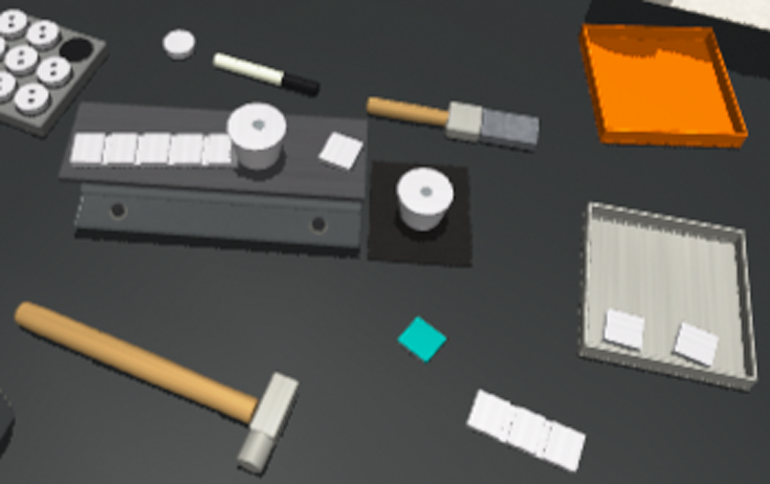

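The top view (crop = 2.4x, offset 70,130) shows the beam with its working end towards image left, at crop (395,118)–(422,217). The piece is at (432,160), the head at (512,124) and the tail at (675,75). The steel tray is at (112,185) with its two pieces at the far (+x) side; the orange tray and the turquoise slab are decoys. Next I'll measure.

```bash
cat > h.py <<'E'
import numpy as np,cv2
def ray(p,uv,z):
    "world point at height z seen at pixel uv"
    R,t=np.array(p["R"]),np.array(p["t"]); c=-R.T@t
    d=R.T@np.linalg.inv(p["mtx"])@np.array([uv[0],uv[1],1.]); return c+d*(z-c[2])/d[2]
def proj(p,X):
    x=p["mtx"]@(np.array(p["R"])@np.array(X,float)+p["t"]); return x[:2]/x[2]
def whites(p,th=165):
    im=p["color"]; m=((im.min(2)>th)).astype(np.uint8)
    cs,_=cv2.findContours(m,cv2.RETR_EXTERNAL,cv2.CHAIN_APPROX_NONE)
    return [c[:,0] for c in cs if cv2.contourArea(c)>40]
def rect(p,c,z):
    w=np.array([ray(p,q,z)[:2] for q in c],np.float32)*1000
    (cx,cy),(a,b),ang=cv2.minAreaRect(w); return np.round([cx,cy,a,b,ang],1)
E
python3 - <<'E'
from plant import arm
from h import *
T=arm.snapshot("top");S=arm.snapshot("scene")
f=lambda o,s,L:[(x/s+o[0],y/s+o[1]) for x,y in L]
print("top flange",*[np.round(ray(T,q,.096)[:2],4) for q in f((70,130),2.4,[(395,118),(683,47),(711,132),(421,215)])])
print("scene flange",*[np.round(ray(S,q,.096)[:2],4) for q in f((150,140),2.2,[(363,197),(62,180),(83,103),(367,123)])])
for n,P in(("T",T),("S",S)):
    for c in whites(P):
        print(n,c.mean(0).round(1),len(c),rect(P,c,.104),rect(P,c,.011),)
print("top tray",*[np.round(ray(T,q,.024)[:2],4) for q in f((70,130),2.4,[(31,114),(183,97),(193,252),(37,270)])])
print("scene tray",*[np.round(ray(S,q,.024)[:2],4) for q in f((150,140),2.2,[(590,204),(745,230),(755,387),(581,355)])])
E
```

```text
top flange [0.5678 0.0333] [ 0.6531 -0.2632] [ 0.5623 -0.2907] [0.4681 0.003 ]
scene flange [0.5693 0.035 ] [ 0.66   -0.2541] [ 0.5634 -0.2845] [0.4789 0.0092]
T [242.6 415. ] 100 [34.9 -0.8 77.3 13.8 87.1] [ 9.5  4.4 84.7 15.1 87.1]
T [188.  400.8] 163 [ 58.  115.1  65.1 129.8   1. ] [ 34.7 131.4  71.3 142.3   1. ]
T [ 57. 402.] 297 [ 56.6 393.3  70.6 256.5   0.9] [ 33.2 436.3  77.4 281.2   0.9]
T [314.7 261.4] 75 [ 371.3 -163.    11.7   82.4    1.4] [ 378.2 -173.3   12.8   90.3    1.4]
T [353.5 265. ] 42 [ 365.4 -254.7   34.2   35.5   45.1] [ 371.6 -273.8   37.5   38.9   45.1]
T [208.8 264.2] 51 [359.7  83.2  32.6  32.4   3.3] [365.4  96.5  35.8  35.5   3.3]
T [434.2 241.7] 43 [ 425.6 -448.4   33.7   36.7   87.1] [ 437.6 -486.1   36.9   40.3   87.1]
T [416.  240.5] 44 [ 426.9 -404.2   35.9   36.8    1.4] [ 439.1 -437.7   39.4   40.3    1.4]
T [434.1 223.6] 43 [ 469.3 -450.7   34.    37.2   87.1] [ 485.5 -488.7   37.2   40.8   87.1]
T [416.1 222.5] 43 [ 470.8 -405.9   36.3   37.2   87.2] [ 487.2 -439.6   39.8   40.7   87.2]
T [397.8 221.1] 43 [ 473.  -362.6   34.1   37.     1.5] [ 4
[... 3579 characters left out ...]
 75.2]
S [383.4 112.4] 51 [143.4  90.5  28.8  97.1  85.1] [ 27.7  82.9  32.5 109.4  85.1]
S [487.9 101.4] 538 [-15.9 291.7 475.  416.5  88.9] [-151.9  309.7  535.3  469.4   88.9]
S [459.2  25.4] 33 [-387.4  225.8   42.1   40.4   84.8] [-570.5  235.5   47.5   45.6   84.8]
S [375.3  22.5] 46 [-317.2  -50.6   92.9   52.1   21.3] [-491.5  -76.1  104.7   58.7   21.3]
S [499.4  10.7] 310 [-528.8  342.9  172.8  490.    20.4] [-729.8  367.4  194.7  552.2   20.4]
S [167.   99.5] 982 [ 261.3 -397.7  740.4  960.9   89.2] [ 160.5 -467.2  834.4 1082.8   89.2]
top tray [0.5806 0.4344] [0.6046 0.2723] [0.4343 0.2472] [0.4111 0.4087]
scene tray [0.4419 0.2541] [0.4157 0.4109] [0.5912 0.4326] [0.6186 0.2761]
```

```bash
cat >> h.py <<'E'
def go(x,y,z,closing):
    "shift (cm) and turn (deg) in tool axes to reach TCP x,y,z with closing line at given world angle (tool y)"
    from plant import arm
    from scipy.spatial.transform import Rotation as Ro
    o=arm.observe(); M=Ro.from_quat(o["tcp_rot"]).as_matrix()
    d=M.T@(np.array([x,y,z])-o["ee_pos"])*100
    a=np.degrees(np.arctan2(M[1,1],M[0,1])); t=(a-closing+90)%180-90
    print("shift",d.round(2),"turn",round(t,1),"t",round(o["time_s"],2),"pos",o["ee_pos"].round(4),"yaw_y",round(a,1),"F",o["wrist_force"].round(1),"w",round(o["width"],3),"g",o["grip_force"],"q6",o["q"][5].round(2))
E
python3 -m pendant '[50,46.2,0,71.5,-1, 50,46.2,0,71.5,-1, 50,46.2,0,71.5,-1, 50,46.2,0,71.5,-1, 50,46.2,0,71.5,-1]' 60
python3 - <<'E'
from plant import arm
from h import *
go(.526,-.005,.19,180)
T=arm.snapshot("top");S=arm.snapshot("scene")
u=np.array([np.cos(np.radians(106.6)),np.sin(np.radians(106.6))])
for n,P in(("T",T),("S",S)):
    big=[c for c in whites(P) if len(c)>150 and abs(rect(P,c,.104)[0]-585)<20 and abs(rect(P,c,.104)[1]+160)<20]
    for c in big:
        w=np.array([ray(P,q,.104)[:2] for q in c])*1000
        s=w@u; k=w[s<s.min()+128]
        print(n,"strip",cv2.minAreaRect(k.astype(np.float32)))
    cv2.imwrite(f"pics/{n}1.png",P["color"])
E
```

```text
time_s: 1.62
ee_pos: [0.3493, 0.317, 0.2317]
tcp_rot: [0.806, -0.592, 0.0, -0.0]
wrist_force: [0.0, 0.3, 0.0]
width: 1.0
grip_force: 0.0
shift [36.02 -7.19  4.16] turn 17.5 t 1.62 pos [0.3493 0.317  0.2317] yaw_y -162.5 F [0.  0.3 0. ] w 1.0 g 0.0 q6 -0.78
T strip ((599.3955688476562, -204.36224365234375), (37.5579833984375, 126.68113708496094), 20.644411087036133)
S strip ((602.759521484375, -200.63978576660156), (36.60624313354492, 128.26483154296875), 21.238746643066406)
```

```bash
python3 -m pendant '[36,-7.2,2,17.5,-0.3, 36,-7.2,2,17.5,-0.3, 36,-7.2,3,17.5,-0.3, 36,-7.2,4,17.5,-0.3, 36,-7.2,4,17.5,-0.3]' >/dev/null
python3 - <<'E'
from h import *
go(.526,-.005,.17,180)
E
```

```text
shift [ 5.14 -2.47  3.01] turn 0.4 t 2.35 pos [0.5009 0.0462 0.2001] yaw_y -179.6 F [1.2 0.1 0.1] w 0.654 g 0.0 q6 -0.41
```

View pics/T1.png

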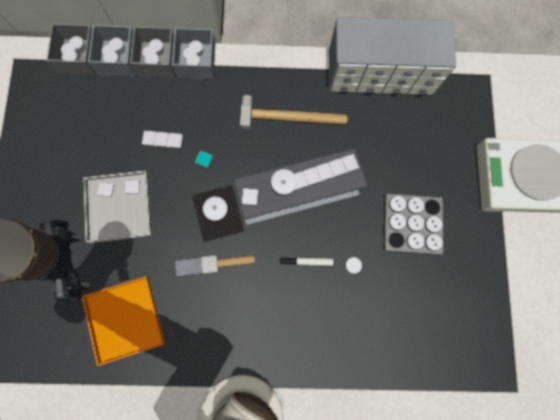

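The view shows the arm over the tray area at left, the piece at about (250,196), the head at (284,181), and the bench otherwise unchanged.

```bash
python3 -m pendant '[5.1,-2.5,0,0,-0.3, 5.1,-2.5,3,0,-0.3, 5.1,-2.5,6,0,-0.3, 5.1,-2.5,6,0,-0.3]' >/dev/null
python3 - <<'E'
from h import *
from plant import arm
go(.526,-.005,.099,180)
p=arm.snapshot("scene");cv2.imwrite("pics/s2.png",cv2.resize(p["color"][120:300,200:440],None,fx=3,fy=3,interpolation=cv2.INTER_CUBIC))
E
```

```text
shift [ 0.13 -0.26  3.88] turn 0.3 t 2.85 pos [ 0.5236 -0.0037  0.1379] yaw_y -179.7 F [-0.4  0.4  0.6] w 0.65 g 0.0 q6 -0.3
```

View pics/s2.png

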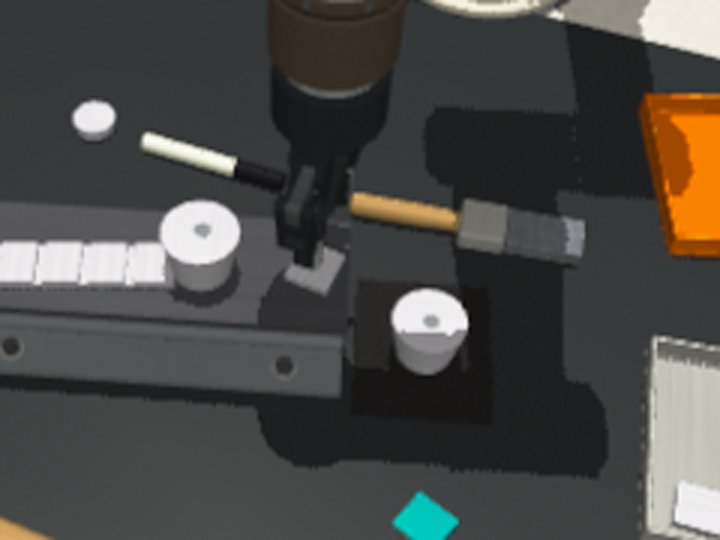

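The gripper hovers over the piece (crop 315,270), clear of the head at (200,240). I'll descend and grip.

```bash
python3 -m pendant '[0.1,-0.2,1.5,0,-0.3, 0.1,-0.2,3,0,-0.3, 0.1,-0.2,3.8,0,-0.3, 0.1,-0.2,3.8,0,-0.3]' 40
python3 -m pendant '[0,0,0,0,0.6, 0,0,0,0,0.6, 0,0,0,0,0.6, 0,0,0,0,0.6]' 40
```

```text
time_s: 3.4
ee_pos: [0.5265, -0.0046, 0.1011]
tcp_rot: [0.709, -0.705, -0.0, 0.001]
wrist_force: [0.2, -0.2, 0.0]
width: 0.644
grip_force: 0.0
time_s: 3.9
ee_pos: [0.5278, -0.0045, 0.1043]
tcp_rot: [0.709, -0.705, 0.001, -0.001]
wrist_force: [-3.1, 0.6, 9.9]
width: 0.2
grip_force: 5.2
```

The tips closed above the piece's top, so I'll reopen, go 3–4 mm lower and grip again.

```bash
python3 -m pendant '[0,0,-1,0,-0.3, 0,0,-1,0,-0.3, 0,0,-1,0,-0.3, 0,0,-1,0,-0.3]' 40
python3 - <<'E'
from h import *
from plant import arm
go(.526,-.005,.097,180)
for n in("top","scene"):
    p=arm.snapshot(n); print([(d["extent"],round(d["conf"],2),ray(p,(d["extent"][0]+d["extent"][2]/2,d["extent"][1]+d["extent"][3]/2),.1)[:2].round(4)) for d in arm.look_for(p,"piece_center")])
cv2.imwrite("pics/s3.png",cv2.resize(p["color"][160:250,240:360],None,fx=5,fy=5,interpolation=cv2.INTER_CUBIC))
E
```

```text
time_s: 4.4
ee_pos: [0.5267, -0.0046, 0.1115]
tcp_rot: [0.709, -0.705, -0.0, 0.0]
wrist_force: [0.4, -0.8, 0.2]
width: 0.646
grip_force: 0.0
shift [0.04 0.07 1.45] turn 0.3 t 4.4 pos [ 0.5267 -0.0046  0.1115] yaw_y -179.7 F [ 0.4 -0.8  0.2] w 0.646 g 0.0 q6 -0.29
[([345.4, 259.1, 15.2, 12.3], 0.33, array([ 0.365 , -0.2543]))]
[([331.0, 284.1, 21.8, 22.5], 0.62, array([0.698 , 0.1326]))]
```

View pics/s3.png

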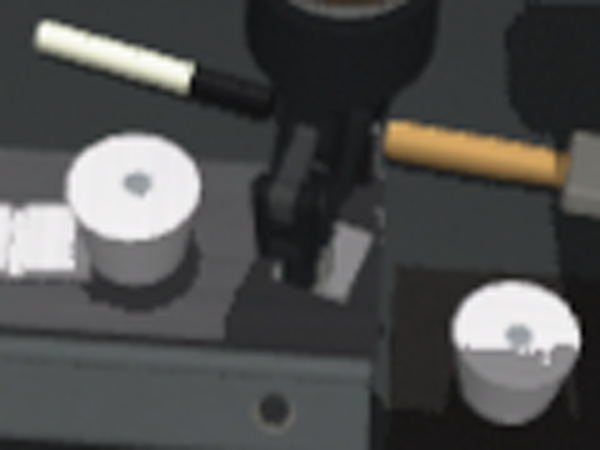

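The piece has not moved: its right side shows at crop (345,260), with the rest behind the fingers.

```bash
python3 -m pendant '[0,0,1,0,-0.3, 0,0,1.45,0,-0.3, 0,0,1.5,0,-0.3, 0,0,1.5,0,-0.3]' 40
python3 -m pendant '[0,0,0,0,0.6, 0,0,0,0,0.6, 0,0,0,0,0.6, 0,0,0,0,0.6]' 40
```

```text
time_s: 5.1
ee_pos: [0.527, -0.0045, 0.0968]
tcp_rot: [0.709, -0.705, 0.0, 0.0]
wrist_force: [0.8, -0.2, 0.1]
width: 0.649
grip_force: 0.0
time_s: 5.6
ee_pos: [0.5274, -0.0044, 0.0974]
tcp_rot: [0.709, -0.705, 0.0, -0.0]
wrist_force: [-0.5, 0.1, 3.4]
width: 0.408
grip_force: 40.2
```

```bash
python3 -m pendant '[0,0,-3,0,0.6, 0,0,-8,0,0.6, 0,0,-8,0,0.6]' >/dev/null
python3 - <<'E'
from h import *
go(.477,.337,.12,180)
E
```

```text
shift [-34.12   5.08   6.07] turn 0.3 t 5.97 pos [ 0.5292 -0.0041  0.1805] yaw_y -179.7 F [-0.4 -0.  -0.4] w 0.404 g 40.01787543296814 q6 -0.29
```

```bash
python3 -m pendant '[-34.1,5.1,0,-8,0.6, -34.1,5.1,0,-8,0.6, -34.1,5.1,0,-8,0.6, -34.1,5.1,0,-8,0.6, -34.1,5.1,3,-8,0.6]' >/dev/null
python3 -m pendant '[0,0,0,0,0.6, 0,0,0,0,0.6]' >/dev/null
python3 - <<'E'
from h import *
go(.477,.337,.03,188)
E
```

```text
shift [-3.62 -0.37 12.67] turn 0.3 t 6.85 pos [0.4789 0.3009 0.1567] yaw_y -171.7 F [-0.1  0.3 -0.4] w 0.405 g 40.00959813594818 q6 -0.7
```

```bash
python3 -m pendant '[-3.6,-0.3,4,0,0.6, -3.6,-0.3,9,0,0.6, -3.6,-0.3,12.6,0,0.6, -3.6,-0.3,12.6,0,0.6]' >/dev/null
python3 - <<'E'
from h import *
go(.477,.337,.005,188)
from plant import arm
p=arm.snapshot("scene");cv2.imwrite("pics/s4.png",cv2.resize(p["color"][180:340,370:550],None,fx=3.5,fy=3.5,interpolation=cv2.INTER_CUBIC))
E
```

```text
shift [-0.27 -0.12  2.45] turn 0.1 t 7.35 pos [0.4763 0.3343 0.0295] yaw_y -171.9 F [0.5 0.  0.5] w 0.406 g 40.02517640590668 q6 -0.75
```

View pics/s4.png

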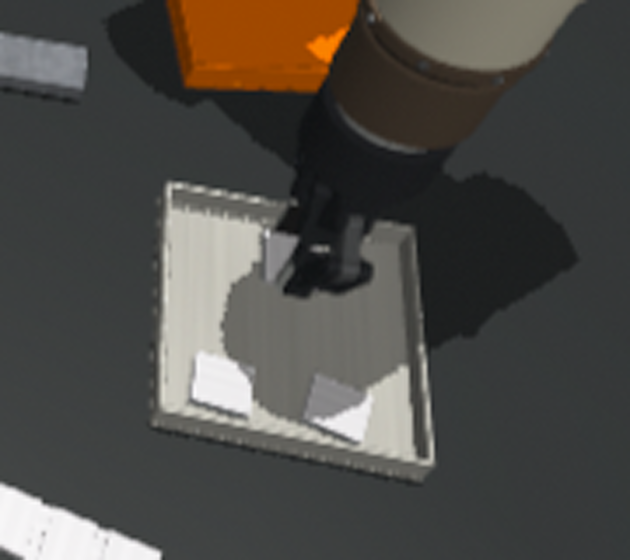

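The held piece shows at crop (275,255), inside the empty half of the tray and clear of the walls. I'll lower and release it.

```bash
python3 -m pendant '[-0.2,-0.1,1.4,0,0.6, -0.2,-0.1,2.3,0,0.6, -0.2,-0.1,2.4,0,0.6, -0.2,-0.1,2.4,0,0.6]' 
python3 -m pendant '[0,0,0,0,-0.1, 0,0,0,0,-0.1, 0,0,-0.5,0,-0.2, 0,0,-4,0,-0.2, 0,0,-12,0,-0.2]'
python3 - <<'E'
from h import *
from plant import arm
u=np.array([np.cos(np.radians(106.6)),np.sin(np.radians(106.6))])
for n in("top","scene"):
    p=arm.snapshot(n)
    print([(d["extent"],round(d["conf"],2),ray(p,(d["extent"][0]+d["extent"][2]/2,d["extent"][1]+d["extent"][3]/2),.011)[:2].round(4)) for d in arm.look_for(p,"piece_center")])
    for c in whites(p):
        r=rect(p,c,.104)
        if len(c)>150 and abs(r[0]-585)<25 and abs(r[1]+160)<25:
            w=np.array([ray(p,q,.104)[:2] for q in c])*1000; s=w@u; k=w[s<s.min()+128].astype(np.float32)
            print(n,"strip",cv2.minAreaRect(k)); b=cv2.fitLine(k,cv2.DIST_L2,0,.01,.01).ravel();print(np.degrees(np.arctan2(b[1],b[0])))
go(.61,-.25,.2,200)
cv2.imwrite("pics/s5.png",p["color"])
E
```

```text
time_s: 7.9
ee_pos: [0.4782, 0.3398, 0.0083]
tcp_rot: [0.756, -0.654, 0.0, -0.0]
wrist_force: [-0.1, 1.0, -0.4]
width: 0.405
grip_force: 40.0
time_s: 8.52
ee_pos: [0.4769, 0.3384, 0.1097]
tcp_rot: [0.756, -0.654, -0.0, 0.003]
wrist_force: [0.9, 1.0, 1.0]
width: 0.596
grip_force: 0.0
[([111.0, 212.8, 12.2, 12.8], 0.76, array([0.475 , 0.3401])), ([196.0, 151.7, 19.2, 16.1], 0.46, array([0.6427, 0.1209]))]
top strip ((599.3721313476562, -204.3155975341797), (38.004329681396484, 126.85167694091797), 21.117027282714844)
-68.28876
[([332.8, 286.2, 18.2, 16.4], 0.75, array([0.6527, 0.1299])), ([441.7, 254.4, 21.4, 19.7], 0.6, array([0.4899, 0.3428])), ([176.5, 189.3, 186.1, 71.4], 0.3, array([ 0.5412, -0.0861]))]
scene strip ((602.759521484375, -200.63978576660156), (36.60624313354492, 128.26483154296875), 21.238746643066406)
-68.50751
shift [60.28 -4.53 -8.92] turn -11.7 t 8.72 pos [0.4786 0.3403 0.1126] yaw_y -171.7 F [-0.6 -0.6 -0.7] w 0.599 g 0.0 q6 -0.75
```

View pics/s5.png

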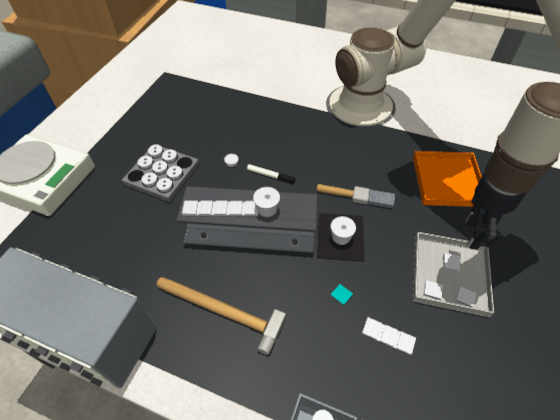

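The piece lies flat in the tray at (452,260) with the two older pieces, and the bar and the rest are unchanged. Next I'll head for the tail while measuring the beam's end edge and the bar more finely.

```bash
cat > edge.py <<'E'
from h import *
from plant import arm
from scipy.ndimage import map_coordinates,gaussian_filter1d
def prof(p,o,d,ss,z):
    g=p["color"].astype(float).mean(2); uv=np.array([proj(p,[*(o+s*d),z]) for s in ss]); return map_coordinates(g,[uv[:,1],uv[:,0]],order=1)
def beam(p,lat=(-.035,-.028,-.02,-.01,0,.01,.02,.03,.035)):
    a=np.radians(106.6); u=np.array([np.cos(a),np.sin(a)]); n=np.array([u[1],-u[0]]); o=np.array([.521,.02])
    ss=np.arange(-.02,.02,.0005); E=[]
    for l in lat:
        g=np.gradient(gaussian_filter1d(prof(p,o+l*n,u,ss,.096),3)); i=np.argmin(g); E.append(o+l*n+ss[i]*u)
    L=[[],[]]
    for k,sg in((0,1),(1,-1)):
        for s in np.arange(-.29,-.02,.02):
            g=np.gradient(gaussian_filter1d(prof(p,o+s*u+sg*.05*n,sg*n,ss[12:-12],.096),3)); L[k].append(o+s*u+sg*.05*n+sg*n*ss[12:-12][np.argmax(abs(g))])
    f=lambda P:np.degrees(np.arctan2(*cv2.fitLine(np.array(P,np.float32),cv2.DIST_HUBER,0,.001,.001).ravel()[[1,0]]))%180
    return np.median((np.array(E)-o)@u),((np.array(E)-o)@u*1000).round(1),f(E)+90,f(L[0]),f(L[1]),np.median((np.array(L[0])-o)@n),np.median((np.array(L[1])-o)@n)
E
python3 -m pendant '[60,-4.5,-9,-11.7,-0.2, 60,-4.5,-9,-11.7,-0.2, 60,-4.5,-9,-11.7,-0.2, 60,-4.5,-9,-11.7,-0.2, 60,-4.5,-9,-11.7,-0.2]' >/dev/null
python3 - <<'E'
from edge import *
for n in("top","scene"):
    p=arm.snapshot(n)
    print(n,*beam(p))
    cv2.imwrite(f"pics/{n}6.png",p["color"])
go(.6175,-.245,.2,201)
E
```

```text
top 0.01500000000000004 [10.   7.5  1.5 -4.  15.5 15.  16.5 17.  17. ] 118.3387 104.172165 106.515884 0.04850000000000001 -0.05449999999999998
scene -0.003999999999999998 [ -3.   -3.   -4.  -10.5  -9.5   2.  -12.5 -17.5   6.5] 104.864716 105.38358 106.72905 0.056500000000000064 -0.04949999999999998
shift [28.68  2.56 -4.36] turn -1.4 t 9.45 pos [0.5454 0.0337 0.1562] yaw_y -160.4 F [-0.4  0.3 -0.7] w 0.602 g 0.0 q6 -0.02
```

```bash
python3 -m pendant '[5,0.5,-4.4,-1.4,-0.2, 28.6,2.6,-4.4,-1.4,-0.2, 28.6,2.6,-4.4,-1.4,-0.2, 28.6,2.6,-4.4,-1.4,-0.2, 28.6,2.6,-4.4,-1.4,-0.2]' >/dev/null
python3 - <<'E'
from edge import *
go(.6175,-.245,.13,201)
for n in("top","scene"):
    p=arm.snapshot(n); p["color"]=cv2.imread(f"pics/{n}0.png")
    print(n,*beam(p))
    ax=np.radians(111);a=np.array([np.cos(ax),np.sin(ax)]); ss=np.arange(-.04,.135,.001)
    g=sum(prof(p,np.array([.6175,-.2452])+k*np.array([a[1],-a[0]]),a,ss,.104) for k in(-.008,0,.008))/3
    gr=np.gradient(gaussian_filter1d(g,1)); print("tail end at",ss[np.argmax(gr[:45])]*1000,"dips",[round(ss[i]*1000) for i in range(3,len(g)-3) if g[i]==g[i-3:i+4].min() and g[i]<190 and g[i]>60])
E
```

```text
shift [0.4  0.24 6.87] turn 0.4 t 10.07 pos [ 0.6184 -0.2405  0.1987] yaw_y -158.6 F [-0.4 -0.1 -0.3] w 0.597 g 0.0 q6 0.5
top -0.003 [ 10.5   8.  -13.   -3.   -5.5 -10.5 -13.    7.   10.5] 105.44713 104.54155 106.53488 0.04800000000000011 -0.05449999999999998
tail end at -19.999999999999982 dips [-37]
scene 0.0010000000000000193 [  1.    1.   -3.   -5.   -9.  -12.5   1.    1.5   1.5] 107.12114 106.665436 106.77636 0.056750000000000064 -0.04949999999999998
tail end at -17.999999999999982 dips []
```

```bash
python3 -m pendant '[0.4,0.2,3,0.4,-0.2, 0.4,0.2,6.9,0.4,-0.2, 0.4,0.2,9,0.4,-0.2, 0.4,0.2,10.1,0.4,-0.2, 0.4,0.2,10.1,0.4,-0.2]'
python3 - <<'E'
from edge import *
go(.6175,-.245,.097,201)
for n in("top","scene"):
    p=arm.snapshot(n); print(n,*beam(p)); cv2.imwrite(f"pics/{n}7.png",p["color"])
cv2.imwrite("pics/s7c.png",cv2.resize(p["color"][140:260,160:340],None,fx=4,fy=4,interpolation=cv2.INTER_CUBIC))
E
```

```text
time_s: 10.8
ee_pos: [0.6178, -0.2427, 0.0986]
tcp_rot: [0.824, -0.566, -0.001, 0.0]
wrist_force: [-0.4, -0.3, 0.5]
width: 0.595
grip_force: 0.0
shift [0.21 0.11 0.16] turn 0.0 t 10.8 pos [ 0.6178 -0.2427  0.0986] yaw_y -159.0 F [-0.4 -0.3  0.5] w 0.595 g 0.0 q6 0.5
top 0.01500000000000004 [-8.  17.5 15.5 17.  17.  15.   9.5 -1.  -2.5] 100.28814 100.51103 106.077095 0.05275000000000005 -0.053999999999999965
scene 0.001000000000000021 [1.  1.  1.5 1.5 1.5 1.  1.  1.  1. ] 106.428955 106.4631 107.0949 0.05650000000000006 -0.04949999999999998
```

View pics/s7c.png

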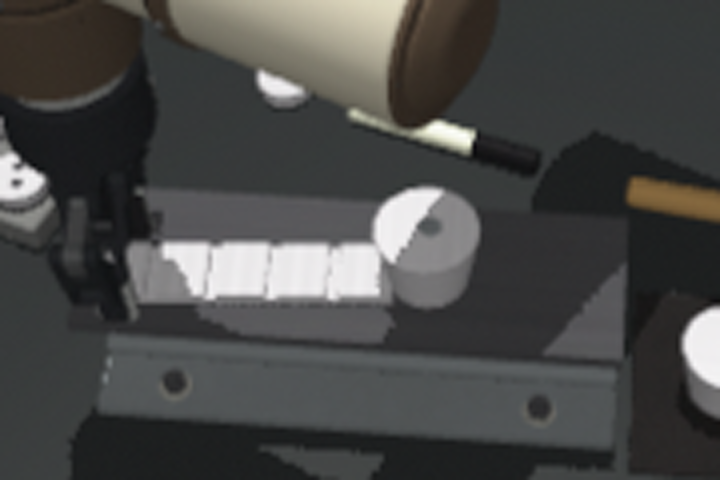

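The fingers straddle the tail (crop 120,270) and the scene camera gives a clean beam edge. I'll grip now.

```bash
python3 -m pendant '[0.2,0.1,0.15,0,-0.2, 0.2,0.1,0.15,0,0.6, 0.2,0.1,0.15,0,0.6, 0.2,0.1,0.15,0,0.6, 0.2,0.1,0.15,0,0.6]' 60
python3 - <<'E'
from edge import *
# notch slide target: tail at edge -118 mm along the beam, lateral keeping the notch line
u=np.array([np.cos(np.radians(106.6)),np.sin(np.radians(106.6))]);n=np.array([u[1],-u[0]])
e=np.array([.521,.02])+.0011*u
nl=(np.array([.5752,-.135])-e)@n; o=arm.observe()["ee_pos"][:2]; print("lat notch,tail",nl,(o-e)@n,"s",(o-e)@u)
t=e-.118*u+nl*n; print(t); go(*t,arm.observe()["ee_pos"][2],196.6)
E
```

```text
time_s: 11.52
ee_pos: [0.6182, -0.246, 0.0993]
tcp_rot: [0.824, -0.566, 0.001, 0.0]
wrist_force: [-1.2, -0.2, 5.7]
width: 0.39
grip_force: 60.2
lat notch,tail 0.00765938658823935 0.017164699199994138 s -0.28376707005490126
[ 0.56173713 -0.08983971]
shift [-16.6   -0.33  -0.02] turn 4.4 t 11.53 pos [ 0.6182 -0.246   0.0993] yaw_y -159.0 F [-1.2 -0.2  5.7] w 0.39 g 60.22950276732445 q6 0.5
```

```bash
python3 -m pendant '[-0.5,0,0,0,0.6, -1,0,0,0.3,0.6, -1.5,0,0,0.4,0.6, -2,0,0,0.5,0.6, -2,0,0,0.5,0.6]' 60
python3 - <<'E'
from edge import *
p=arm.snapshot("scene");cv2.imwrite("pics/s8c.png",cv2.resize(p["color"][150:250,170:330],None,fx=5,fy=5,interpolation=cv2.INTER_CUBIC))
E
```

```text
time_s: 12.15
ee_pos: [0.6119, -0.2271, 0.0993]
tcp_rot: [0.822, -0.57, 0.001, -0.0]
wrist_force: [0.6, -1.5, 5.3]
width: 0.394
grip_force: 60.2
```

View pics/s8c.png

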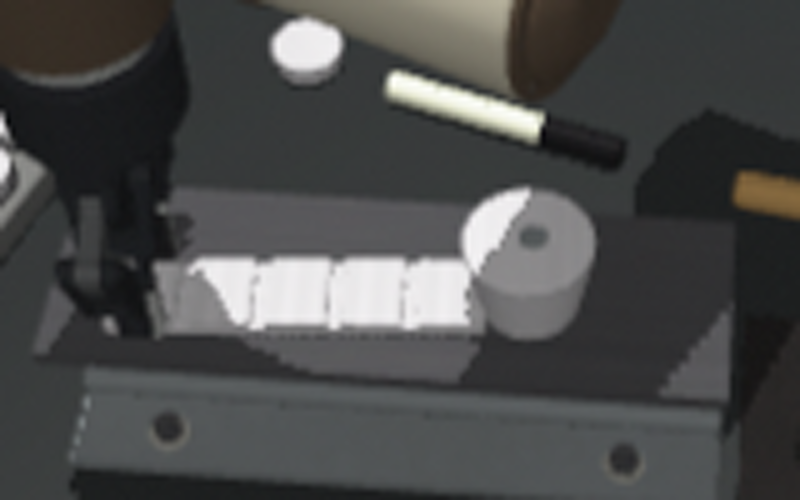

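The bar has moved about 2 cm with the gripper and stays flat; the head is now at px (276,197). I'll continue the slide.

```bash
python3 - <<'E'
from h import *
go(.5617,-.0898,.0993,196.6)
E
python3 -m pendant '[-1.5,0,0,0.4,0.6, -3.5,0,0,1,0.6, -5.5,0,0,1.7,0.6, -7.5,0,0,2.3,0.6, -8.5,0,0,2.6,0.6]'
python3 - <<'E'
from h import *
go(.5617,-.0898,.0993,196.6)
E
```

```text
shift [-14.61  -0.11  -0.03] turn 3.9 t 12.2 pos [ 0.6119 -0.2271  0.0993] yaw_y -159.5 F [ 0.6 -2.6  5.8] w 0.39 g 60.264664739370346 q6 0.47
time_s: 12.82
ee_pos: [0.5819, -0.1472, 0.0992]
tcp_rot: [0.809, -0.588, 0.001, -0.0]
wrist_force: [1.7, -6.0, 4.8]
width: 0.393
grip_force: 60.2
shift [-6.08  0.15 -0.02] turn 1.3 t 12.82 pos [ 0.5819 -0.1472  0.0992] yaw_y -162.1 F [ 1.7 -6.   4.8] w 0.393 g 60.16986161470413 q6 0.29
```

Go to about 1 cm short of the target, then measure.

```bash
python3 -m pendant '[-1.5,0,0,0.3,0.6, -3,0.1,0,0.7,0.6, -4.2,0.1,0,1,0.6, -5,0.15,0,1.3,0.6, -5,0.15,0,1.3,0.6]'
python3 - <<'E'
from edge import *
go(.5617,-.0898,.0993,196.6)
u=np.array([np.cos(np.radians(106.6)),np.sin(np.radians(106.6))]);n=np.array([u[1],-u[0]]);e=np.array([.521,.02])
for nm in("scene","top"):
    p=arm.snapshot(nm)
    print(nm,beam(p,(-.045,-.042,-.039,.042,.044))[:2], [(np.array(d["extent"]).round(1).tolist(),round(d["conf"],2)) for d in arm.look_for(p,"bar_head")])
    o=arm.observe()["ee_pos"][:2]; a=o-e
    lat=a@n; ss=np.arange(-.13,.02,.001); pr=prof(p,e+lat*n,u,ss,.104); print(pr.round().astype(int).tolist())
    uv=proj(p,[*(e-.05*u),.1]).astype(int); print(uv)
    c=p["color"][uv[1]-50:uv[1]+50,uv[0]-70:uv[0]+70]; cv2.imwrite(f"pics/{nm}9.png",p["color"]); cv2.imwrite(f"pics/{nm}9c.png",cv2.resize(c,None,fx=5.5,fy=5.5,interpolation=cv2.INTER_CUBIC))
E
```

```text
time_s: 13.45
ee_pos: [0.5649, -0.0997, 0.0992]
tcp_rot: [0.802, -0.597, 0.001, -0.001]
wrist_force: [0.3, -0.8, 8.0]
width: 0.391
grip_force: 60.5
shift [-1.04  0.02 -0.01] turn 0.0 t 13.45 pos [ 0.5649 -0.0997  0.0992] yaw_y -163.4 F [ 0.3 -0.8  8. ] w 0.391 g 60.4685340821743 q6 0.18
scene (np.float64(0.0010000000000000315), array([1. , 1. , 1. , 5.5, 5.5])) [([261.2, 193.3, 90.7, 32.6], 0.82)]
[27, 27, 26, 25, 23, 20, 20, 20, 24, 32, 43, 65, 87, 106, 124, 132, 132, 133, 135, 138, 138, 138, 137, 137, 136, 134, 133, 133, 133, 133, 134, 135, 136, 146, 163, 183, 210, 236, 235, 234, 234, 234, 235, 235, 236, 237, 237, 235, 232, 228, 223, 225, 232, 238, 238, 237, 237, 237, 236, 234, 234, 234, 234, 234, 234, 236, 237, 238, 238, 237, 237, 236, 235, 234, 234, 235, 235, 235, 236, 237, 237, 236, 236, 235, 234, 235, 236, 237, 237, 237, 236, 236, 235, 234, 234, 234, 234, 234, 235, 236, 237, 238, 238, 238, 237, 236, 235, 234, 234, 234, 235, 235, 236, 237, 237, 237, 236, 236, 235, 236, 237, 237, 237, 235, 233, 230, 227, 227, 231, 234, 234, 233, 233, 234, 235, 236, 235, 233, 223, 201, 179, 156, 1
[... 206 characters left out ...]
, 86, 100, 110, 120, 127, 133, 137, 140, 142, 142, 143, 143, 143, 142, 142, 142, 142, 144, 145, 148, 152, 158, 167, 176, 185, 194, 203, 207, 212, 214, 216, 218, 217, 217, 217, 215, 214, 213, 212, 211, 212, 212, 213, 213, 214, 214, 214, 214, 215, 216, 216, 217, 218, 218, 219, 219, 219, 219, 219, 218, 218, 217, 217, 217, 217, 218, 218, 217, 217, 215, 212, 210, 209, 209, 210, 211, 212, 213, 214, 214, 214, 214, 215, 215, 216, 217, 218, 219, 219, 219, 220, 220, 220, 219, 219, 218, 218, 218, 218, 218, 219, 219, 218, 217, 217, 216, 215, 215, 216, 216, 215, 215, 215, 215, 215, 215, 216, 216, 216, 216, 216, 216, 216, 216, 214, 210, 205, 195, 184, 172, 161, 151, 148, 144, 142, 140, 138, 139]
[259 192]
```

View pics/scene9c.png

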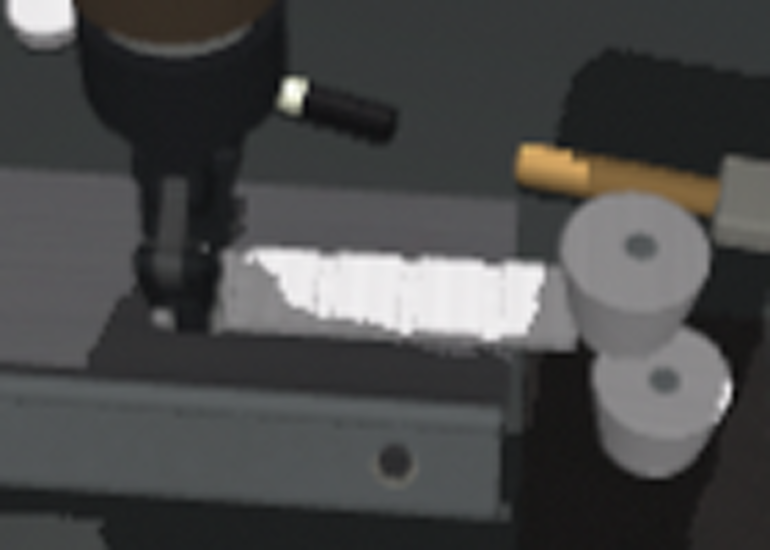

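The bar is flat and aligned, with its head beyond the beam end; the hole in the head top is near px (339,202) and the beam end edge is at crop x≈515. I'll fix the notch position from the head and the notch marks.

Run:
```python
from edge import *
u=np.array([np.cos(np.radians(106.6)),np.sin(np.radians(106.6))]);n=np.array([u[1],-u[0]]);e=np.array([.521,.02])
o=arm.observe()["ee_pos"][:2]; print("tcp s,lat",(o-e)@u*1000,(o-e)@n*1000)
for nm in("scene","top"):
    p=arm.snapshot(nm); g=p["color"].astype(float).mean(2)
    h0=np.array([*(o+.172*u),.142]); uv=proj(p,h0); r,c=np.round(uv[::-1]).astype(int)
    w=g[r-5:r+6,c-5:c+6]; print(nm,uv.round(1)); 
    d=np.clip(np.percentile(w,60)-15-w,0,None); yy,xx=np.mgrid[r-5:r+6,c-5:c+6]; h=np.array([(d*xx).sum(),(d*yy).sum()])/d.sum()
    H=ray(p,h,.142)[:2]; print("hole",h.round(1),"head s,lat",((H-e)@u*1000).round(1),((H-e)@n*1000).round(1),"notch s",((H-e)@u*1000-54).round(1))
    # notch marks along both top edges of the bar (z .104), edge of beam near lat limits
    lat=(o-e)@n; ss=np.arange(-.09,.03,.001)
    for k in(.0165,-.0165):
        P=gaussian_filter1d(prof(p,e+(lat+k)*n,u,ss,.104),1); m=[(int(ss[i]*1000),int(P[i])) for i in range(4,len(P)-4) if P[i]==P[i-4:i+5].min() and P[i-4:i+5].max()-P[i]>8]
        print(" marks",k,m)
```

```text
tcp s,lat -127.23953915999189 7.86801362307648
scene [337.6 202.5]
hole [339.  202.3] head s,lat 47.7 7.1 notch s -6.3
 marks 0.0165 [(-81, 134), (-65, 160), (-57, 179), (-44, 224), (-37, 218), (-11, 227)]
 marks -0.0165 [(-75, 126), (-64, 178), (-41, 124), (-8, 132), (19, 109)]
top [218.3 195.2]
hole [222.8 194.6] head s,lat 34.3 6.6 notch s -19.7
 marks 0.0165 [(-56, 138), (-42, 159), (16, 99)]
 marks -0.0165 []
```

```bash
python3 -m pendant '[-0.4,0,0,0,0.6, -0.8,0,0,0,0.6, -0.8,0,0,0,0.6, -0.8,0,0,0,0.6]'
python3 - <<'E'
from edge import *
u=np.array([np.cos(np.radians(106.6)),np.sin(np.radians(106.6))]);n=np.array([u[1],-u[0]]);e=np.array([.521,.02])
o=arm.observe()["ee_pos"][:2]; print("tcp s,lat",(o-e)@u*1000,(o-e)@n*1000); lat=(o-e)@n; ss=np.arange(-.09,.03,.001)
p=arm.snapshot("scene"); T=arm.snapshot("top")
print(beam(p,(-.045,-.042,-.039,-.036))[:2])
for k in(-.015,-.0165,-.018):
    P=gaussian_filter1d(prof(p,e+(lat+k)*n,u,ss,.104),1); print(k,[(int(ss[i]*1000),int(P[i])) for i in range(4,len(P)-4) if P[i]==P[i-4:i+5].min() and P[i-4:i+5].max()-P[i]>8])
S=cv2.resize(p["color"][170:240,280:370],None,fx=8,fy=8,interpolation=cv2.INTER_CUBIC)
def draw(im,P,off,f,X,col):
    q=(proj(P,X)-off+.5)*f; cv2.circle(im,tuple(int(v) for v in q),3,col,-1)
t=cv2.resize(T["color"][165:225,200:270],None,fx=8,fy=8,interpolation=cv2.INTER_CUBIC)
for im,P,off in((S,p,(280,170)),(t,T,(200,165))):
    for l in(-.045,-.03,.03,.045): draw(im,P,off,8,[*(e+.0011*u+l*n),.096],(0,0,255))
cv2.imwrite("pics/f.png",np.vstack([S[:, :720],np.zeros((40,720,3),np.uint8)])[:600]);
cv2.imwrite("pics/f2.png",t)
a=S[:300+260];b=cv2.resize(t,(560,480))
E
```

```text
time_s: 14.25
ee_pos: [0.5629, -0.0928, 0.0992]
tcp_rot: [0.802, -0.598, 0.001, -0.0]
wrist_force: [1.2, -4.2, 7.6]
width: 0.391
grip_force: 60.4
tcp s,lat -120.03842339331923 7.895397133709695
(np.float64(0.0010000000000000286), array([1., 1., 1., 1.]))
-0.015 [(-84, 210), (-69, 149), (-33, 163), (-1, 167)]
-0.0165 [(-84, 173), (-69, 119), (-46, 179), (-34, 132), (0, 132)]
-0.018 [(-68, 97), (-34, 102), (-14, 155), (0, 96), (24, 90)]
```

View pics/f.png

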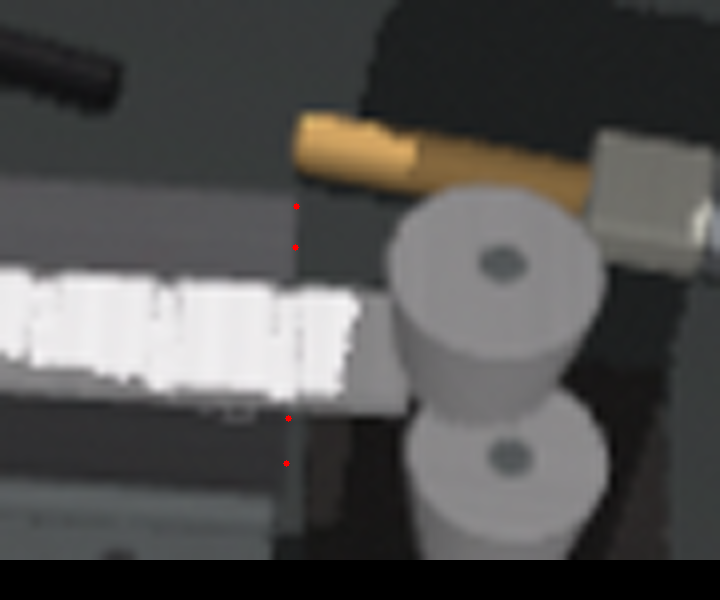

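View pics/f2.png

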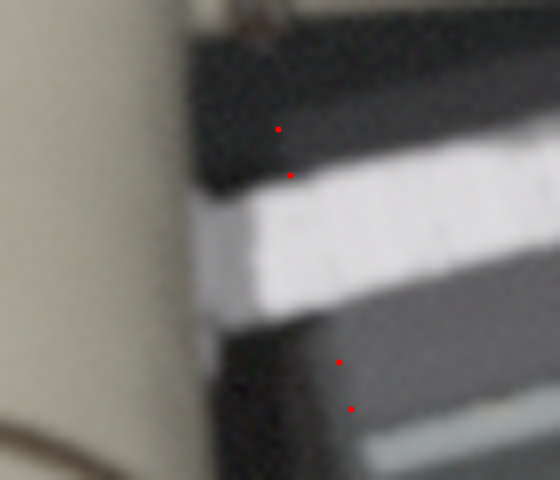

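The last notch, at crop (287–292, 285–395), lies within 1–2 mm of the beam-end line (red dots). I'll move 1 mm more and check the bar's angle against the beam.

```bash
python3 -m pendant '[-0.1,0,0,0,0.6, -0.1,0,0,0,0.6, -0.1,0,0,0,0.6]'
python3 - <<'E'
from edge import *
u=np.array([np.cos(np.radians(106.6)),np.sin(np.radians(106.6))]);n=np.array([u[1],-u[0]]);e=np.array([.521,.02])
o=arm.observe()["ee_pos"][:2]; lat=(o-e)@n; print((o-e)@u*1000,lat*1000)
p=arm.snapshot("scene"); T=arm.snapshot("top"); ks=np.arange(-.008,.008,.0005)
for P,nm in((p,"S"),(T,"T")):
  for sg in(1,-1):
    Q=[]
    for s in np.arange(-.065,.008,.004):
        g=np.gradient(gaussian_filter1d(prof(P,e+s*u+(lat+sg*.018)*n,sg*n,ks,.104),2)); Q.append((s,lat+sg*(.018+ks[np.argmin(g)])))
    Q=np.array(Q); m=np.median(Q[:,1]); Q=Q[abs(Q[:,1]-m)<.004]; b=np.polyfit(Q[:,0],Q[:,1],1); print(nm,sg,"angle vs beam deg",np.degrees(b[0]).round(2),"lat",m.round(4),len(Q))
ss=np.arange(-.09,.03,.0005)
for k in(-.0165,-.018,-.012,.012):
    P=gaussian_filter1d(prof(p,e+(lat+k)*n,u,ss,.104),1); i=np.where((ss>-.012)&(ss<.012))[0]; print(k,ss[i][np.argmin(P[i])]*1000)
E
```

```text
time_s: 14.72
ee_pos: [0.5627, -0.0922, 0.0992]
tcp_rot: [0.802, -0.598, 0.001, -0.0]
wrist_force: [0.7, -5.1, 7.5]
width: 0.395
grip_force: 60.3
-119.4032744676531 7.930420811886344
S 1 angle vs beam deg 3.67 lat 0.0274 17
S -1 angle vs beam deg -0.3 lat -0.0096 19
T 1 angle vs beam deg 2.4 lat 0.0254 19
T -1 angle vs beam deg -1.06 lat -0.0131 19
-0.0165 0.5000000000000837
-0.018 0.5000000000000837
-0.012 2.5000000000000853
0.012 3.500000000000086
```

Run:
```python
from plant import arm
print(arm.close_job())
```

```text
the job is handed in; nothing more can be done
None
```

The job is handed in at about 14.7 s: the broken piece lies in the steel tray, and the bar's head-end notch is within about 2 mm of the beam's end edge by camera measurement, with the tail still gripped flat on the beam; the result of the judging was not reported back.

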